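# Lock the banding spindle with its cross pin

## Task

The rings on this bauble are done and its spindle must now be locked for painting by hand. Take the red-knobbed lock pin out of the drying rack, start it in the guide hole on top of the spindle head, turn the crank until the cross-hole of the collar inside comes under it, and put the pin right through until its flange sits fully home on the head. Do not touch the bauble, whose paint is wet, and leave the owls on their sticks and the paint jars where they are.

Things in the scene. Friction and masses are not known exactly. Their poses are not given: they have to be found in the camera images.
- pin (a point): Lock pin, loose, 150 mm long, 0.10 to 0.18 kg, upright in one of four rack holes. Origin half-way up, z along it to the knob. From -75 to +31 mm a steel shank 12 mm thick, its lowest 7 mm tapered to 7 mm; +31 to +36 mm a flange 26 mm wide; +36 to +75 mm a red knob 23 mm wide, to be gripped (middle at +55 mm). It stands 35 mm deep in the wooden rack; owls on sticks stand in the other holes, 120 mm apart.
- guide (a point): Mouth of the vertical guide hole in the flat top of the green spindle head, 175 mm above the table. x points across the spindle, away from the robot, y along the spindle to the bauble, z up. The hole is 13.3 mm wide with a chamfered mouth, through a steel bridge 34 mm thick. Fully home, the pin's flange lies on the top face and the pin's origin is 31 mm below this point.
- collar_top (a point): Fixed point 36 mm under the guide's mouth, on top of the brass index collar (48 mm wide, on the spindle). The collar has one 14 mm cross-hole right through, in line with the guide once every half turn; below it a 15 mm hole takes the pin's point. A pin let go in the guide stands here, its origin 39 mm above the guide's mouth, and falls in when the cross-hole comes under it; the crank is then blocked.
- crank (a joint): Angle of the hand crank: 0 with its arm straight up, positive leaning away from the robot (to x of guide). Light friction, about 1.5 N at the handle; stays where left; starts at -1.25 to -0.6. The collar is clamped on the spindle wherever the last job needed it, so this angle does not tell where the cross-hole is: turned over the top, away from the robot, it comes in line somewhere between 0 and 1.4.
- crank_grip (a point): Middle of the crank's handle, a wooden sleeve 66 mm long and about 25 mm in diameter that revolves freely on its pin. It lies parallel to the spindle (along the y of guide), 60 mm from the spindle's axis; the crank arm is 33 mm from here on the side of the head. The handle can be pinched across from above.
- crank_axis (a point): Point on the spindle's axis about which the middle of the crank handle circles with radius 60 mm, 115 mm above the table, 135 mm from the guide hole along -y of guide. Same axes as guide.
- bauble: Silver glass bauble with wet painted rings, 86 mm in diameter, on the end of the spindle opposite the crank; its middle is 124 mm from the guide hole. Origin on the spindle's axis under the guide hole; it turns with the crank. Not to be touched.
- owl0_mid (a point): Owl ornament on a stick in the rack, 54 mm wide, top about 175 mm above the table; origin in its lower body. To be left alone.
- owl1_mid (a point): Another owl on a stick in the rack, the same.
- owl2_mid (a point): Another owl on a stick in the rack, the same.
- jar_amber: Amber paint jar with a yellow lid, 64 mm wide and 85 mm tall, behind the spindle; origin under it. To be left alone.
- jar_red: Red paint jar, 60 mm wide and 75 mm tall; origin under it. To be left alone.
- jar_blue: Blue paint jar, 56 mm wide and 70 mm tall; origin under it. To be left alone.
- jar_green: Green jar, 60 mm wide and 110 mm tall, beside the rack; origin under it. To be left alone.
Mind the look-alikes: they are no part of the job. What is meant by the part that bears pin is not white, and is the smaller of those in its own colour.

How it is judged:
On the way, in this order (a step that is already met when the one before it is completed fails the run):
1. the pin's point is in the guide hole (z of pin in the frame of guide below 0.071 m and horizontal distance between pin and guide below 0.006 m and angle between pin's own z axis and vertical below 0.12 rad), for 0.05 s.
2. the pin is through the collar, its flange on the head (z of pin in the frame of guide below -0.028 m and horizontal distance between pin and guide below 0.005 m), for 0.1 s.
At the end, for the whole second after the job is handed in: The lock pin stands upright through the guide hole, the collar and the hole below, its flange within 3 mm of the head's top, within 5 mm of the guide's axis, tilted less than 0.08 rad, and the crank is at rest (all of step 2 and angle between pin's own z axis and vertical below 0.08 rad and velocity of joint crank between -0.1 and 0.1 rad/s); the robot touches nothing.
It fails at once if the bauble was touched (contact force between any of the arm, the fingers and bauble above 0.3 N).
It fails at once if an owl was knocked or pulled out of its place (distance of any of owl0_mid, owl1_mid, owl2_mid from where it was at the start of the episode above 0.04 m).
It fails at once if a paint jar was moved (distance of any of jar_amber, jar_red, jar_blue, jar_green from where it was at the start of the episode above 0.03 m).
It also fails if it takes over 64 s, if anything falls off the work surface, if the arm or the gripper's body presses on something with over 40 N, if the wrist force passes 120 N, or if a joint passes its speed limit or range.

## Robot

A 6-joint arm with a two-finger parallel gripper is mounted at the origin on the work surface. World frame = base frame: x ahead of the robot, y to its left, z up, the work surface at z = 0. Lengths are in m, angles in rad, forces in N, time in s.
With the tool pointing down it reaches from about 0.375 to 0.975 m from the base axis. Payload 3.8 kg.
Tool frame: the origin (TCP) lies midway between the tips of the shut fingers; the grasp point (between the pads) lies 19 mm behind it; z points along the fingers, y is the line along which they close (so a half turn about z gives the same grasp; the last joint's range is limited). The gripper opens to 85 mm and grips with 20 to 120 N. Pads are 22 mm wide; open, the fingers measure 114 mm over their backs; the gripper's body (76 mm by 85 mm) begins 54 mm behind the grasp point. The pads swing forward as they close: fully open they stand 13 mm farther back than shut.
Start: joints at [1.187, 0.264, 1.604, -0, 1.274, -0.037], TCP at [0.229, 0.635, 0.231] pointing down, gripper open.
Joint ranges: [-2.63, 2.63], [-0.94, 2.18], [0.31, 2.57], [-1.31, 4.45], [0, 2.66], [-2.55, 2.55]. Speed limits (rad/s): [2.57, 2.57, 3.14, 3.14, 3.14, 3.14].

## Interface

Orientations are given as a rotation vector (axis times angle).
In Python, from workcell import read_state, vision, ticket gives the robot as it stands. The module is installed in compiled form; this text tells all that it offers.
- The arm moves only by the tool jog_arm, never from a script. Its arguments are lists of equal length, an entry for each row: "turn": the turn, a rotation vector about the tool's x, y, z in rad, a list of three; "delta_pos": the shift along the tool's x, y, z in m, a list of three; "gripper": the finger opening in m, from 0 to 0.0854. In form: {"turn": [[rx, ry, rz], ...], "delta_pos": [[dx, dy, dz], ...], "gripper": [gripper, ...]}. A call has 1 to 20 rows; each row shifts and turns the commanded pose from where the row before left it, along the tool's axes as they then stand; what a row does not reach is not made up. A row lasts 1/12 s, in which the tool goes at most 41.7 mm and 7.16 degrees, less where a joint would pass 70% of its speed; a pose out of reach is approached as far as the arm can. A call with a gripper value outside its range is refused whole. The fingers move at their own pace and stop on an object; "grip_force" is the grip in N (left out, the last holds). Time passes only in rows, so rows that do not move let the fingers close. It gives the time, the measured TCP pose, the force, the opening and the grip force at its end, in the units of the state.
- read_state(): the state, without advancing time (a new reading comes with each control period).
- vision.read_camera(name): name is "side" or "top" or "wrist"; returns the picture (480x640x3 uint8, red, green, blue); there is no depth.
- vision.calibration(name): a dict with "vfov" (degrees; the focal length in pixels is half the picture's height over the tangent of half this angle, whatever the lens; pixels are square), "cx", "cy" (the principal point, pixels), "R" (3x3) and "t" (3): a world point X has camera coordinates R X + t; the wrist camera has in their place "mount" (4x4, takes a point from camera to tool coordinates, whose origin is the TCP and whose axes are the flange's). Camera axes: x right, y down, z forward; pixel columns grow to the right and rows downward; lengths in m; the calibration is good to about 2 mm. A picture is of the moment at which its call begins: read the wrist's pose just before it. calibration takes no time and is no camera call.
- ticket.finish_job(): hands the job in; it is judged then, once.
The state is a dict: "time": time; "q": joint angles; "joint_vel": joint speeds; "joint_torque": joint torques, N m; "tool_pos": TCP position; "tcp_rot": TCP orientation; "wrist_force": force on the tool from outside, world axes, zero at the start; "torque": the same for the moment, N m; "width": opening from 0.0 (shut) to 1.0 (fully open); "grip_force": force on a finger pad.
Only numpy, scipy, OpenCV 4.12 (cv2) and the standard library are available. Lean on these libraries where they do the work, as an engineer would, in place of code of your own. Each camera call takes 0.05 s, during which the arm holds its last target. There are 200 camera calls.

## Working session

There is one attempt and no reset: what is moved stays moved. The work goes in short steps, Python scripts to look and compute and a tool call to move; the robot and the scene stay as the last step left them, time stands still between calls to the robot, and variables do not carry over. Pictures are saved under pics/ and viewed, at most 10 in all, crops included, and the job is handed in when it is done.

Besides the shell and the picture viewer there is one more tool, called after ">>>" as name(argument=value, ...), one argument or row to a line, values as JSON. jog_arm: Moves the arm, as the interface text tells. Its arguments: {"type":"object","properties":{"turn":{"type":"array","items":{"type":"array","items":{"type":"number"}}},"delta_pos":{"type":"array","items":{"type":"array","items":{"type":"number"}}},"gripper":{"type":"array","items":{"type":"number"}},"grip_force":{"type":"number"}},"required":["turn","delta_pos","gripper"]}

```bash
mkdir -p pics
python3 - <<'E'
from workcell import read_state, vision
import cv2,numpy as np
print(read_state())
for n in ("side","top","wrist"):
    im=vision.read_camera(n); cv2.imwrite(f"pics/{n}0.png",im[:,:,::-1]); c=vision.calibration(n); print(n,{k:np.round(v,4).tolist() for k,v in c.items()})
E
```

```text
{'time': 0.0, 'q': array([ 1.18710113e+00,  2.64806379e-01,  1.60540401e+00, -1.48174857e-05,
        1.27370066e+00, -3.68886736e-02]), 'joint_vel': array([-0.0013523 , -0.00024611, -0.0002126 , -0.00128928,  0.00014056,
        0.00066641]), 'joint_torque': array([-5.25198320e-04, -5.15120852e+01, -3.67304277e+01, -1.76816357e-04,
        1.32074687e-02,  3.03665206e-05]), 'tool_pos': array([0.22914893, 0.63411875, 0.22990997]), 'tcp_rot': array([-0.54194827, -3.09401523,  0.0035656 ]), 'wrist_force': array([-0.23104676, -0.21602228, -0.98593192]), 'torque': array([-0.02755973,  0.02756796, -0.02145808]), 'grip_force': 0.0, 'width': 0.999017093213153}
side {'vfov': 55.7779, 'cx': 322.9584, 'cy': 242.1592, 'R': [[0.7619, -0.6477, 0.002], [-0.4156, -0.4914, -0.7654], [0.4967, 0.5823, -0.6436]], 't': [-0.4541, 0.2821, 0.8348]}
top {'vfov': 42.7456, 'cx': 315.5447, 'cy': 239.5591, 'R': [[0.0016, -1.0, -0.0086], [-0.987, -0.0002, -0.1604], [0.1604, 0.0087, -0.987]], 't': [-0.0982, 0.5297, 1.3852]}
wrist {'vfov': 62.1775, 'cx': 316.9835, 'cy': 242.8533, 'mount': [[-0.0005, -0.9599, -0.2802, 0.0712], [1.0, -0.0002, -0.0011, 0.0009], [0.001, -0.2802, 0.9599, -0.143], [0.0, 0.0, 0.0, 1.0]]}
```

View pics/side0.png

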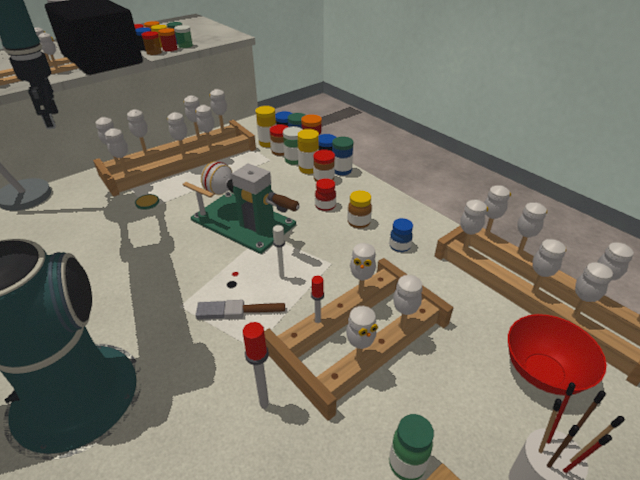

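View pics/top0.png

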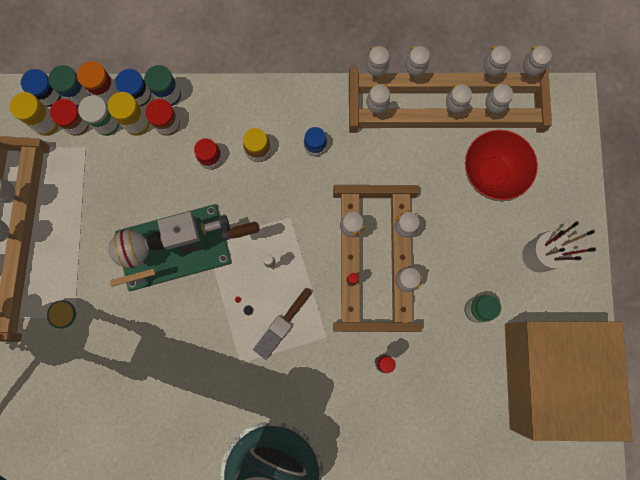

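Side view: the spindle with its green base is at (243,210), its head's grey top at (253,175), the crank handle at (285,202) and the bauble at (217,178). Top view: head at (177,230), handle at (243,230), bauble at (128,248).

There are three pin candidates:
- Small red in the rack: side (318,288), top (353,279).
- Large red standing free: side (255,342), top (387,365).
- White: side (279,236), top (269,261).

The one in the rack fits, because it is red, the smaller of the two reds, and in a rack hole. I'll confirm that in a crop.

```bash
cat > h.py <<'E'
import numpy as np, cv2
from scipy.spatial.transform import Rotation as Ro
from workcell import read_state, vision
def cam(n, st=None):
    c=vision.calibration(n); f=240/np.tan(np.radians(c["vfov"])/2)
    if n=="wrist":
        M=np.array(c["mount"]); Rt=Ro.from_rotvec(st["tcp_rot"]).as_matrix()
        Rwc=Rt@M[:3,:3]; o=st["tool_pos"]+Rt@M[:3,3]; R=Rwc.T; t=-R@o
    else: R=np.array(c["R"]); t=np.array(c["t"])
    return f,c["cx"],c["cy"],R,t
def ray(C,u,v):
    f,cx,cy,R,t=C; return -R.T@t, R.T@np.array([(u-cx)/f,(v-cy)/f,1.])
def onz(C,u,v,z):
    o,d=ray(C,u,v); return o+d*(z-o[2])/d[2]
def tri(C1,p1,C2,p2):
    o1,d1=ray(C1,*p1); o2,d2=ray(C2,*p2)
    s=np.linalg.lstsq(np.c_[d1,-d2],o2-o1,rcond=None)[0]
    a=o1+s[0]*d1; b=o2+s[1]*d2; return (a+b)/2, np.linalg.norm(a-b)
def proj(C,X):
    f,cx,cy,R,t=C; p=R@np.asarray(X)+t; return np.array([f*p[0]/p[2]+cx, f*p[1]/p[2]+cy])
E
python3 - <<'E'
from h import *
S=cv2.imread("pics/side0.png");T=cv2.imread("pics/top0.png")
a=cv2.resize(S[265:335,285:355],(280,280),interpolation=3); b=cv2.resize(T[245:315,320:390],(280,280),interpolation=3)
c=cv2.resize(S[155:255,185:310],(400,320),interpolation=3); d=cv2.resize(T[190:290,110:265],(400,258),interpolation=3)
P=np.zeros((600,800,3),np.uint8);P[:280,:280]=a;P[:280,400:680]=b;P[280:600,:400]=c;P[280:538,400:800]=d
cv2.imwrite("pics/crop1.png",P)
CS,CT=cam("side"),cam("top")
def red(I,x0,y0,x1,y1):
    h=cv2.cvtColor(I,cv2.COLOR_BGR2HSV)[y0:y1,x0:x1]; m=(((h[...,0]<8)|(h[...,0]>172))&(h[...,1]>150)&(h[...,2]>60)).astype(np.uint8)
    n,_,s,ce=cv2.connectedComponentsWithStats(m); i=1+np.argmax(s[1:,4]); print(s[i]+[x0,y0,0,0,0]); return ce[i]+[x0,y0]
for bs,bt in (((300,265,335,305),(340,265,368,292)),((235,310,280,365),(370,350,402,380))):
    p,q=red(S,*bs),red(T,*bt); print(p,q,tri(CS,p,CT,q))
print("head",tri(CS,(253,175),CT,(177,230)))
print("crank", tri(CS,(285,202),CT,(243,230)))
E
```

```text
[312 276  12  22 224]
[347 273  12  12 105]
[317.10267857 286.29910714] [352.56190476 278.35238095] (array([ 0.42964461, -0.1780952 ,  0.14095469]), np.float64(8.610905664499552e-05))
[243 322  24  38 702]
[377 356  18  17 238]
[254.4017094  340.54843305] [385.72268908 363.96638655] (array([ 0.25183516, -0.24110835,  0.18864044]), np.float64(0.00018138091575074664))
head (array([0.53298403, 0.19482348, 0.16729338]), np.float64(0.006590455409586053))
crank (array([0.53072523, 0.05621284, 0.16300311]), np.float64(0.00027805551407278096))
```

View pics/crop1.png

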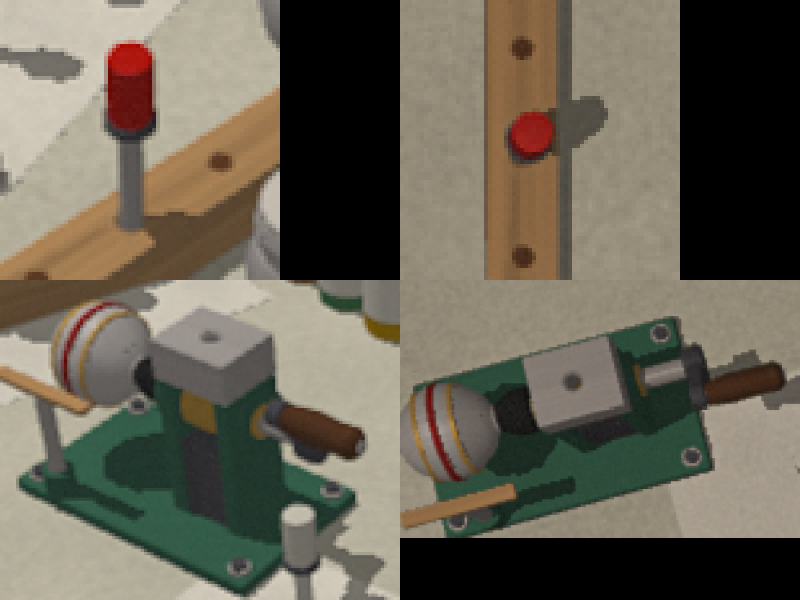

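The crop confirms it: a small red knob with a dark flange on a steel shank, standing in the rack hole at side (317,286) and top (353,278). The guide hole shows at about side (250.9,172.8) and top (176.7,229.5), and the crank leans away from the camera's near side.

Run:
```python
from h import *
CS,CT=cam("side"),cam("top")
T=lambda x,y:(110+(x-400)/2.58,190+(y-280)/2.58); S=lambda x,y:(185+x/3.2,155+(y-280)/3.2)
g=tri(CS,S(211,337),CT,T(572,382)); print("guide",g, onz(CS,*S(211,337),.175),onz(CT,*T(572,382),.175))
G=(onz(CS,*S(211,337),.175)+onz(CT,*T(572,382),.175))/2
# head top edges (far edge, near edge) in top view
for a,b in (((524,360),(612,336)),((532,433),(628,406))):
    A,B=onz(CT,*T(*a),.175),onz(CT,*T(*b),.175); d=A-B; print("edge yaw of y axis",np.arctan2(-d[0],d[1]))
# handle ends: outer end centre; both views
for a,b in (((355,446),(778,376)),((275,418),(703,389))):
    print("handle",tri(CS,S(*a),CT,T(*b)))
# bauble mid
print("bauble",tri(CS,S(100,354),CT,T(450,432)))
# pin top
P=np.array([.42964,-.1781,.141]);
for z in (.12,.13,.14,.15,.16): print(z, onz(CS,317.1,286.3,z),onz(CT,352.56,278.35,z))
# shank/rack contact point
print("base", [onz(CS,285+130/4,265+225/4,z) for z in (.03,.04,.05)])
```

```text
guide (array([0.53064309, 0.19487916, 0.17472561]), np.float64(0.002017790584975566)) [0.53133616 0.1940646  0.175     ] [0.52970054 0.19528452 0.175     ]
edge yaw of y axis 0.27325197417559194
edge yaw of y axis 0.2797661541499608
handle (array([0.53792941, 0.02697383, 0.16192143]), np.float64(0.001923654401962748))
handle (array([0.5225004 , 0.09212177, 0.15929937]), np.float64(0.009354555864524819))
bauble (array([0.49565938, 0.31203447, 0.118142  ]), np.float64(0.0019192174230206172))
0.12 [ 0.44270496 -0.16227351  0.12      ] [ 0.43167307 -0.17915217  0.12      ]
0.13 [ 0.43648829 -0.16983264  0.13      ] [ 0.43069013 -0.17863461  0.13      ]
0.14 [ 0.43027162 -0.17739177  0.14      ] [ 0.42970719 -0.17811706  0.14      ]
0.15 [ 0.42405495 -0.1849509   0.15      ] [ 0.42872424 -0.1775995   0.15      ]
0.16 [ 0.41783828 -0.19251003  0.16      ] [ 0.4277413  -0.17708195  0.16      ]
base [array([ 0.43526337, -0.17160803,  0.03      ]), array([ 0.42992214, -0.17809873,  0.04      ]), array([ 0.42458091, -0.18458942,  0.05      ])]
```

```bash
cat >> h.py <<'E'
def rows(wps, phi, st=None, step=.038):
    """rows to straight-down tool at each world waypoint, closing direction at angle phi; prints tool-axis shifts per leg"""
    st=st or read_state(); R=Ro.from_rotvec(st["tcp_rot"]); p=np.array(st["tool_pos"])
    Rt=Ro.from_matrix(np.c_[[-np.sin(phi),np.cos(phi),0],[np.cos(phi),np.sin(phi),0],[0,0,-1]])
    print("turn to goal (tool axes)",(R.inv()*Rt).as_rotvec().round(4))
    for w in wps:
        d=Rt.inv().apply(np.array(w)-p); n=int(np.ceil(np.linalg.norm(d)/step)); print("leg to",w,"in goal axes: total",d.round(4),"rows",n,"each",(d/max(n,1)).round(4)); p=np.array(w)
E
python3 - <<'E'
from h import *
rows([(.43,.35,.26),(.43,-.178,.24)],.277)
E
```

```text
turn to goal (tool axes) [-1.700e-03  8.000e-04  9.469e-01]
leg to (0.43, 0.35, 0.26) in goal axes: total [-0.3283  0.1154 -0.0298] rows 10 each [-0.0328  0.0115 -0.003 ]
leg to (0.43, -0.178, 0.24) in goal axes: total [-0.5079 -0.1444  0.02  ] rows 14 each [-0.0363 -0.0103  0.0014]
```

>>> jog_arm(
  turn=[
    [0,0,0.1184],
    [0,0,0.1184],
    [0,0,0.1184],
    [0,0,0.1184],
    [0,0,0.1184],
    [0,0,0.1184],
    [0,0,0.1184],
    [0,0,0.1184],
    [0,0,0],
    [0,0,0],
    [0,0,0],
    [0,0,0],
    [0,0,0],
    [0,0,0],
    [0,0,0],
    [0,0,0],
    [0,0,0],
    [0,0,0],
  ],
  delta_pos=[
    [0,0,0],
    [0,0,0],
    [0,0,0],
    [0,0,0],
    [0,0,0],
    [0,0,0],
    [0,0,0],
    [0,0,0],
    [-0.0328,0.0115,-0.003],
    [-0.0328,0.0115,-0.003],
    [-0.0328,0.0115,-0.003],
    [-0.0328,0.0115,-0.003],
    [-0.0328,0.0115,-0.003],
    [-0.0328,0.0115,-0.003],
    [-0.0328,0.0115,-0.003],
    [-0.0328,0.0115,-0.003],
    [-0.0328,0.0115,-0.003],
    [-0.0328,0.0115,-0.003],
  ],
  gripper=[0.06,0.06,0.06,0.06,0.06,0.06,0.06,0.06,0.06,0.06,0.06,0.06,0.06,0.06,0.06,0.06,0.06,0.06],
)

```text
time: 1.65
tool_pos: [0.4302, 0.3491, 0.2612]
tcp_rot: [-1.893, -2.507, 0.0]
wrist_force: [0.6, -0.7, -0.6]
width: 0.701
grip_force: 0.0
```

>>> jog_arm(
  turn=[
    [0,0,0],
    [0,0,0],
    [0,0,0],
    [0,0,0],
    [0,0,0],
    [0,0,0],
    [0,0,0],
    [0,0,0],
    [0,0,0],
    [0,0,0],
    [0,0,0],
    [0,0,0],
    [0,0,0],
    [0,0,0],
    [0,0,0],
    [0,0,0],
  ],
  delta_pos=[
    [-0.0363,-0.0103,0.0014],
    [-0.0363,-0.0103,0.0014],
    [-0.0363,-0.0103,0.0014],
    [-0.0363,-0.0103,0.0014],
    [-0.0363,-0.0103,0.0014],
    [-0.0363,-0.0103,0.0014],
    [-0.0363,-0.0103,0.0014],
    [-0.0363,-0.0103,0.0014],
    [-0.0363,-0.0103,0.0014],
    [-0.0363,-0.0103,0.0014],
    [-0.0363,-0.0103,0.0014],
    [-0.0363,-0.0103,0.0014],
    [-0.0363,-0.0103,0.0014],
    [-0.0363,-0.0103,0.0014],
    [0,0,0],
    [0,0,0],
  ],
  gripper=[0.06,0.06,0.06,0.06,0.06,0.06,0.06,0.06,0.06,0.06,0.06,0.06,0.06,0.06,0.06,0.06],
)

```text
time: 2.98
tool_pos: [0.4292, -0.1792, 0.2412]
tcp_rot: [-1.899, -2.502, 0.0]
wrist_force: [0.0, 0.2, 0.4]
width: 0.703
grip_force: 0.0
```

Run:
```python
from h import *
st=read_state(); im=vision.read_camera("wrist")[:,:,::-1]; cv2.imwrite("pics/w1.png",im)
C=cam("wrist",st); print(st["tool_pos"],st["tcp_rot"],st["time"])
h=cv2.cvtColor(im,cv2.COLOR_BGR2HSV); m=(((h[...,0]<8)|(h[...,0]>172))&(h[...,1]>150)&(h[...,2]>60)).astype(np.uint8)
n,_,s,ce=cv2.connectedComponentsWithStats(m)
for i in range(1,n):
    if s[i,4]>300: print(s[i],ce[i],onz(C,*ce[i],.135),onz(C,*ce[i],.145),onz(C,*ce[i],.155))
```

```text
[ 0.42924057 -0.17920002  0.24123162] [-1.89862563e+00 -2.50158159e+00  1.59174305e-04] 2.9833
[ 301  222   37   48 1344] [318.80505952 246.30729167] [ 0.43152446 -0.18201821  0.135     ] [ 0.43068327 -0.17912358  0.145     ] [ 0.42984208 -0.17622895  0.155     ]
[   0  251   30   57 1224] [ 11.79656863 277.69281046] [ 0.23920819 -0.25853118  0.135     ] [ 0.24608102 -0.25256753  0.145     ] [ 0.25295384 -0.24660387  0.155     ]
```

View pics/w1.png

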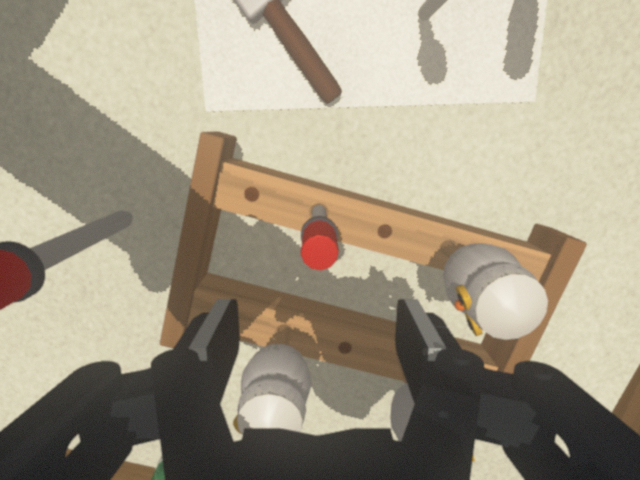

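The wrist view shows the red knob's top face at (320,252), with the small flange and shank leading up to the rack hole at (318,212). Owls are at (505,290) and (272,400), clear of the fingers' way down.

Run:
```python
from h import *
st=read_state(); C=cam("wrist",st)
im=cv2.imread("pics/w1.png"); h=cv2.cvtColor(im,cv2.COLOR_BGR2HSV).astype(int)
m=(((h[...,0]<8)|(h[...,0]>172))&(h[...,1]>150)&(h[...,2]>190)).astype(np.uint8); m[:,:250]=0
n,_,s,ce=cv2.connectedComponentsWithStats(m); i=1+np.argmax(s[1:,4]); print(s[i],ce[i],onz(C,*ce[i],.155))
print("v medians",[int(np.median(h[r,315:325,2])) for r in range(222,270,4)])
p=onz(C,320,252,.155); print(p, "hole/base:",onz(C,318,212,.04))
rows([(p[0],p[1],.18),(p[0],p[1],.120)],.277)
```

```text
[302 235  35  34 921] [319.11400651 251.92399566] [ 0.43112556 -0.17828306  0.155     ]
v medians [143, 144, 144, 151, 213, 211, 208, 207, 205, 204, 204, 202]
[ 0.43165409 -0.17818439  0.155     ] hole/base: [ 0.43047054 -0.17794807  0.04      ]
turn to goal (tool axes) [-0.0006 -0.0012 -0.0026]
leg to (np.float64(0.43165409279565753), np.float64(-0.17818439189048743), 0.18) in goal axes: total [-0.0009  0.0021  0.0613] rows 2 each [-0.0004  0.0011  0.0306]
leg to (np.float64(0.43165409279565753), np.float64(-0.17818439189048743), 0.12) in goal axes: total [0.   0.   0.06] rows 2 each [0.   0.   0.03]
```

>>> jog_arm(
  turn=[
    [0,0,0],
    [0,0,0],
    [0,0,0],
    [0,0,0],
    [0,0,0],
    [0,0,0],
    [0,0,0],
    [0,0,0],
    [0,0,0],
    [0,0,0],
    [0,0,0],
  ],
  delta_pos=[
    [-0.0006,0.0017,0.03],
    [0,0,0.03],
    [0,0,0.03],
    [0,0,0.02],
    [0,0,0.01],
    [0,0,0],
    [0,0,0],
    [0,0,0],
    [0,0,0],
    [0,0,0],
    [0,0,0],
  ],
  gripper=[0.06,0.06,0.06,0.06,0.06,0.01,0.01,0.01,0.01,0.01,0.01],
  grip_force=50,
)

```text
time: 3.95
tool_pos: [0.4325, -0.1782, 0.1235]
tcp_rot: [1.892, 2.505, 0.0]
wrist_force: [-2.2, -0.3, 6.9]
width: 0.259
grip_force: 48.9
```

Run:
```python
from h import *
G=np.array([.5306,.1949]); y=np.array([-.274,.962]); A=G-.04*y
print(read_state()["tool_pos"],read_state()["tcp_rot"])
rows([(.4325,-.1782,.33),(A[0],A[1],.33)],.277)
```

```text
[ 0.43248188 -0.17822     0.12345596] [1.89230778e+00 2.50484422e+00 2.43312027e-04]
turn to goal (tool axes) [ 0.0015  0.0018 -0.0002]
leg to (0.4325, -0.1782, 0.33) in goal axes: total [ 0.      0.     -0.2065] rows 6 each [ 0.      0.     -0.0344]
leg to (np.float64(0.5415599999999999), np.float64(0.15642), 0.33) in goal axes: total [0.292  0.1964 0.    ] rows 10 each [0.0292 0.0196 0.    ]
```

>>> jog_arm(
  turn=[
    [0,0,0],
    [0,0,0],
    [0,0,0],
    [0,0,0],
    [0,0,0],
    [0,0,0],
    [0,0,0],
    [0,0,0],
    [0,0,0],
    [0,0,0],
    [0,0,0],
    [0,0,0],
    [0,0,0],
    [0,0,0],
    [0,0,0],
    [0,0,0],
    [0,0,0],
    [0,0,0],
    [0,0,0],
    [0,0,0],
  ],
  delta_pos=[
    [0,0,-0.01],
    [0,0,-0.03],
    [0,0,-0.035],
    [0,0,-0.035],
    [0,0,-0.035],
    [0,0,-0.035],
    [0,0,-0.027],
    [0.0292,0.0196,0],
    [0.0292,0.0196,0],
    [0.0292,0.0196,0],
    [0.0292,0.0196,0],
    [0.0292,0.0196,0],
    [0.0292,0.0196,0],
    [0.0292,0.0196,0],
    [0.0292,0.0196,0],
    [0.0292,0.0196,0],
    [0.0292,0.0196,0],
    [0,0,0],
    [0,0,0],
    [0,0,0],
  ],
  gripper=[0.01,0.01,0.01,0.01,0.01,0.01,0.01,0.01,0.01,0.01,0.01,0.01,0.01,0.01,0.01,0.01,0.01,0.01,0.01,0.01],
)

```text
time: 5.62
tool_pos: [0.5402, 0.1567, 0.3288]
tcp_rot: [1.893, 2.507, -0.001]
wrist_force: [0.3, 0.6, -0.7]
width: 0.253
grip_force: 49.8
```

Run:
```python
from h import *
st=read_state(); im=vision.read_camera("wrist")[:,:,::-1]; S=vision.read_camera("side")[:,:,::-1]; cv2.imwrite("pics/w2.png",im); cv2.imwrite("pics/s2.png",S)
np.save("st2.npy",st,allow_pickle=True)
C=cam("wrist",st);print(st["tool_pos"],st["tcp_rot"],st["time"],st["wrist_force"],st["width"]); print(proj(C,[.5306,.1949,.175]), proj(cam("side"),st["tool_pos"]),proj(C,st["tool_pos"]))
P=np.zeros((480,800,3),np.uint8);P[:,:480]=im[:,80:560]
q=proj(cam("side"),st["tool_pos"]).astype(int); c=S[max(0,q[1]-40):q[1]+120,q[0]-50:q[0]+57]; c=cv2.resize(c,None,fx=3,fy=3,interpolation=3); P[:min(480,c.shape[0]),480:480+c.shape[1]]=c[:480,:320]; print(q)
cv2.imwrite("pics/crop2.png",P)
```

```text
[0.54023317 0.15670188 0.32881384] [ 1.89285324e+00  2.50717362e+00 -6.10522669e-04] 5.6167 [ 0.30360498  0.64627209 -0.74361606] 0.2529986249567679
[318.22255939 172.14208281] [256.85216722 117.04889225] [315.94999462 315.74324673]
[256 117]
```

View pics/crop2.png

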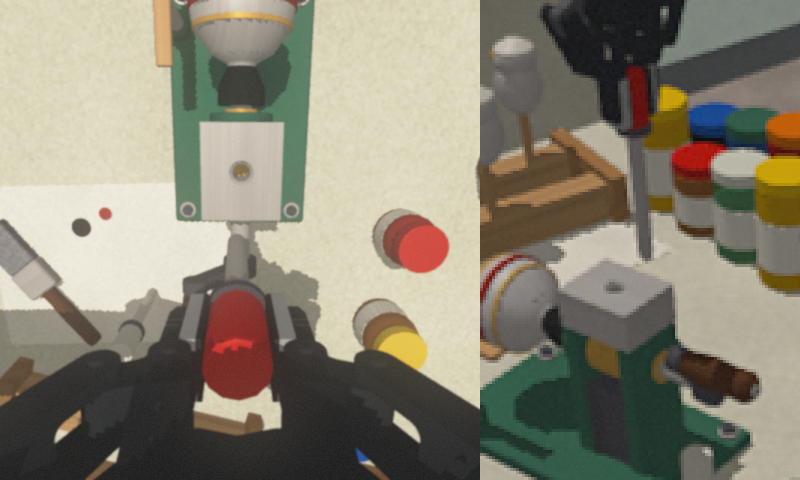

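Wrist view: the hole is at full-image (321,171), the pin hangs in the fingers and its tip is near (318,227). Side view: the tip is at about (261,163), and the pin looks upright.

Run:
```python
from h import *
st=np.load("st2.npy",allow_pickle=True).item(); C=cam("wrist",st); CS=cam("side")
im=cv2.imread("pics/w2.png"); g=cv2.cvtColor(im,cv2.COLOR_BGR2GRAY)
w=g[158:185,305:337]; m=(w<130).astype(np.uint8); n,_,s,ce=cv2.connectedComponentsWithStats(m); i=1+np.argmax(s[1:,4]); hp=ce[i]+[305,158]; print("hole px",s[i],hp,onz(C,*hp,.175))
for r in range(215,290,5): print(r, g[r,300:340:2].tolist())
tp=st["tool_pos"]
for z in (.2,.21,.22): print("tip proj",z,proj(C,[tp[0],tp[1],z]),proj(CS,[tp[0],tp[1],z]))
s2=cv2.cvtColor(cv2.imread("pics/s2.png"),cv2.COLOR_BGR2GRAY)
for r in range(124,168,3): print(r,s2[r,250:274].tolist())
```

```text
hole px [  8   6  17  14 150] [320.33333333 169.88666667] [0.53164545 0.19691    0.175     ]
215 [188, 188, 190, 189, 189, 191, 188, 186, 187, 187, 182, 181, 184, 184, 185, 185, 183, 185, 184, 186]
220 [168, 160, 165, 162, 153, 158, 158, 156, 156, 160, 162, 162, 161, 162, 162, 156, 155, 157, 156, 155]
225 [230, 231, 230, 189, 148, 143, 145, 169, 176, 169, 163, 170, 171, 155, 136, 132, 136, 137, 138, 138]
230 [229, 229, 229, 231, 209, 160, 160, 172, 179, 184, 183, 181, 174, 164, 145, 133, 140, 141, 153, 179]
235 [229, 231, 231, 228, 229, 195, 138, 132, 130, 132, 141, 164, 172, 164, 144, 131, 139, 153, 215, 217]
240 [231, 229, 229, 228, 164, 130, 134, 131, 132, 132, 125, 123, 117, 116, 120, 131, 136, 174, 212, 215]
245 [230, 230, 230, 217, 141, 134, 138, 136, 136, 134, 134, 122, 120, 117, 118, 128, 133, 134, 138, 188]
250 [230, 232, 232, 212, 140, 133, 132, 134, 133, 133, 130, 127, 121, 113, 119, 128, 132, 134, 134, 139]
255 [230, 230, 212, 148, 129, 131, 132, 135, 138, 133, 130, 125, 119, 116, 112, 86, 93, 115, 128, 131]
260 [232, 216, 113, 113, 129, 131, 133, 131, 135, 132, 132, 124,
[... 1765 characters left out ...]
108, 133, 130, 95, 86, 87, 81, 107, 157, 177, 175, 174, 172, 175, 175, 180, 134, 72, 96]
154 [193, 193, 194, 196, 196, 196, 200, 176, 123, 85, 88, 84, 97, 151, 176, 173, 177, 177, 178, 178, 175, 179, 162, 131]
157 [191, 191, 193, 192, 193, 194, 196, 193, 144, 84, 85, 86, 80, 164, 204, 183, 175, 180, 178, 176, 178, 178, 179, 178]
160 [194, 193, 194, 193, 195, 196, 197, 200, 161, 93, 84, 86, 82, 139, 189, 201, 199, 191, 184, 186, 185, 181, 178, 177]
163 [192, 198, 199, 199, 198, 198, 197, 200, 202, 186, 134, 98, 115, 146, 170, 177, 176, 177, 179, 180, 179, 177, 177, 179]
166 [150, 147, 147, 147, 145, 151, 153, 166, 178, 180, 180, 182, 182, 179, 179, 180, 178, 177, 177, 178, 178, 177, 179, 179]
```

Run:
```python
from h import *
C=cam("wrist",read_state()); print(onz(C,321,170.4,.175))
rows([(.5315,.1957,.3),],.277)
```

```text
[0.53232248 0.19580979 0.175     ]
turn to goal (tool axes) [ 0.0002  0.0003 -0.0013]
leg to (0.5315, 0.1957, 0.3) in goal axes: total [0.0408 0.0025 0.0289] rows 2 each [0.0204 0.0013 0.0145]
```

>>> jog_arm(
  turn=[
    [0,0,-0.0013],
    [0,0,0],
    [0,0,0],
    [0,0,0],
    [0,0,0],
    [0,0,0],
  ],
  delta_pos=[
    [0.015,0.001,0],
    [0.015,0.001,0],
    [0.0108,0.0005,0.012],
    [0,0,0.0169],
    [0,0,0],
    [0,0,0],
  ],
  gripper=[0.01,0.01,0.01,0.01,0.01,0.01],
)

```text
time: 6.22
tool_pos: [0.5305, 0.1957, 0.298]
tcp_rot: [-1.892, -2.506, 0.005]
wrist_force: [-0.9, -0.1, -1.5]
width: 0.262
grip_force: 49.8
```

Run:
```python
from h import *
st=read_state(); print(st["tool_pos"],st["wrist_force"],st["grip_force"])
a={}
for n in ("side","top","wrist"): a[n]=vision.read_camera(n)[:,:,::-1]; cv2.imwrite(f"pics/{n}3.png",a[n])
C=cam("wrist",st); print("proj guide: wrist",proj(C,[.5315,.1957,.175]),"side",proj(cam("side"),[.5315,.1957,.175]), "tcp axis at .185 wrist",proj(C,[*st["tool_pos"][:2],.185]))
P=np.zeros((480,800,3),np.uint8); P[:,:400]=cv2.resize(a["wrist"][180:340,250:383],(400,480),interpolation=3)
P[:,400:]=cv2.resize(a["side"][130:210,220:287],(400,480),interpolation=3)
cv2.imwrite("pics/crop3.png",P)
```

```text
[0.53045725 0.19569032 0.29796389] [-0.87410297 -0.14731295 -1.5152263 ] 49.75398659706116
proj guide: wrist [318.60514269 234.89301532] side [250.62001152 172.51834648] tcp axis at .185 wrist [317.09433484 238.41977452]
```

View pics/crop3.png

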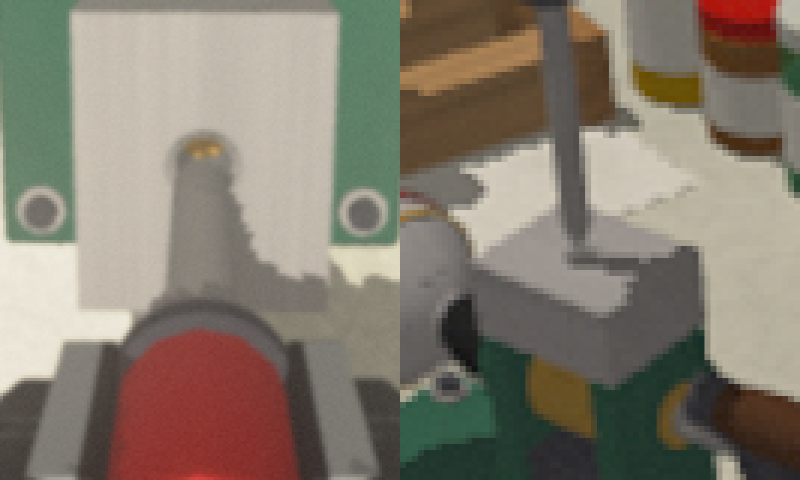

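The wrist crop shows the hole's centre at (202,158) and the pin tip at about (204,164), roughly 1 mm ahead once the remaining drop is allowed for. The side crop agrees: the tip is just over the mouth.

>>> jog_arm(
  turn=[
    [0,0,0],
    [0,0,0],
    [0,0,0],
    [0,0,0],
    [0,0,0],
    [0,0,0],
  ],
  delta_pos=[
    [-0.001,-0.0004,0],
    [0,0,0.004],
    [0,0,0.004],
    [0,0,0.004],
    [0,0,0.004],
    [0,0,0.004],
  ],
  gripper=[0.01,0.01,0.01,0.01,0.01,0.01],
)

```text
time: 6.87
tool_pos: [0.5317, 0.1956, 0.2793]
tcp_rot: [1.892, 2.508, 0.0]
wrist_force: [1.8, 0.4, -0.8]
width: 0.258
grip_force: 49.9
```

>>> jog_arm(
  turn=[
    [0,0,0],
    [0,0,0],
    [0,0,0],
    [0,0,0],
    [0,0,0],
  ],
  delta_pos=[
    [0,0,0.006],
    [0,0,0.006],
    [0,0,0.005],
    [0,0,0.003],
    [0,0,0],
  ],
  gripper=[0.01,0.01,0.01,0.01,0.01],
)

```text
time: 7.28
tool_pos: [0.5316, 0.1956, 0.2588]
tcp_rot: [1.892, 2.508, -0.0]
wrist_force: [2.4, 0.2, -2.9]
width: 0.258
grip_force: 49.6
```

>>> jog_arm(
  turn=[
    [0,0,0],
    [0,0,0],
    [0,0,0],
    [0,0,0],
    [0,0,0],
    [0,0,0],
    [0,0,0],
    [0,0,0],
    [0,0,0],
    [0,0,0],
    [0,0,0],
    [0,0,0],
  ],
  delta_pos=[
    [0,0,0],
    [0,0,0],
    [0,0,0],
    [0,0,0],
    [0,0,-0.01],
    [0,0,-0.025],
    [0,0,-0.025],
    [-0.036,-0.01,0],
    [-0.036,-0.01,0],
    [-0.036,-0.01,0],
    [-0.036,-0.008,0],
    [0,0,0],
  ],
  gripper=[0.06,0.06,0.06,0.06,0.06,0.06,0.06,0.06,0.06,0.06,0.06,0.06],
)

```text
time: 8.28
tool_pos: [0.5348, 0.0412, 0.3212]
tcp_rot: [1.896, 2.5, -0.003]
wrist_force: [0.5, 0.2, -0.3]
width: 0.704
grip_force: 0.0
```

Run:
```python
from h import *
st=read_state(); print(st["tool_pos"],st["tcp_rot"],st["wrist_force"],st["time"]); np.save("st4.npy",st,allow_pickle=True)
a={n:vision.read_camera(n)[:,:,::-1] for n in ("side","wrist")}
for n in a: cv2.imwrite(f"pics/{n}4.png",a[n])
P=np.zeros((480,800,3),np.uint8); P[:,:480]=a["wrist"][:,80:560]
P[:,480:]=cv2.resize(a["side"][120:240,215:295],(320,480),interpolation=3)
cv2.imwrite("pics/crop4.png",P)
```

```text
[0.53480779 0.04115007 0.32120563] [ 1.89614408  2.50040573 -0.0028388 ] [ 0.51122048  0.20850017 -0.26601804] 8.2833
```

View pics/crop4.png

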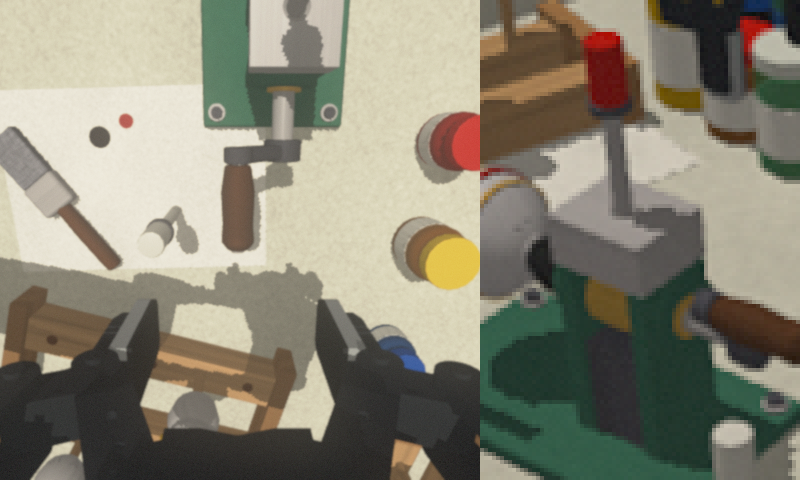

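The pin stands upright in the guide (side crop, knob at (607,70)). In the wrist view the handle runs from full-image (317,165) to (318,248), and the white decoy pin is at (235,240), on the robot's side of it.

Run:
```python
from h import *
st=np.load("st4.npy",allow_pickle=True).item(); C=cam("wrist",st)
a=.277; X=np.array([np.cos(a),np.sin(a)]); Y=np.array([-np.sin(a),np.cos(a)])
ax=np.array([.5316,.1956])-.135*Y; print("axis",ax)
for z in (.155,.161,.167):
    h=[onz(C,*p,z)[:2]-ax for p in ((317,165),(318,248))]; print(z,[(q@X,q@Y) for q in h], "expected x",-np.sqrt(.0036-(z-.115)**2))
print("white",onz(C,235,240,.13)[:2]-ax)
sd=cam("side"); print("knob side proj if origin +39:",proj(sd,[.5316,.1956,.175+.039+.055]))
th=-.69
for g in (-.010,):
    p=ax+X*.06*np.sin(th)+Y*g; z=.115+.06*np.cos(th); print(p,z); rows([(p[0],p[1],z+.03),(p[0],p[1],z-.014)],a)
```

```text
axis [0.56851862 0.06574618]
0.155 [(np.float64(-0.038548034941386235), np.float64(0.0284101498748905)), (np.float64(-0.03802451858823213), np.float64(-0.03810739961040035))] expected x -0.0447213595499958
0.161 [(np.float64(-0.03854561222004892), np.float64(0.028985807643286458)), (np.float64(-0.03803226317295751), np.float64(-0.03623989244688932))] expected x -0.038522720568516446
0.167 [(np.float64(-0.0385431894987115), np.float64(0.029561465411682402)), (np.float64(-0.038040007757682785), np.float64(-0.034372385283378305))] expected x -0.02993325909419152
white [-0.09578297 -0.06700421]
knob side proj if origin +39: [246.55566906 137.08749245]
[0.53451698 0.0456829 ] 0.1612747608998264
turn to goal (tool axes) [ 0.0012 -0.0002 -0.0022]
leg to (np.float64(0.5345169802945615), np.float64(0.04568289714103651), np.float64(0.1912747608998264)) in goal axes: total [ 2.000e-04 -1.000e-04  1.296e-01] rows 4 each [ 0.0001 -0.      0.0324]
leg to (np.float64(0.5345169802945615), np.float64(0.04568289714103651), np.float64(0.14727476089982638)) in goal axes: total [0.    0.    0.044] rows 2 each [0.    0.    0.022]
```

>>> jog_arm(
  turn=[
    [0,0,-0.0022],
    [0,0,0],
    [0,0,0],
    [0,0,0],
    [0,0,0],
    [0,0,0],
    [0,0,0],
    [0,0,0],
    [0,0,0],
    [0,0,0],
    [0,0,0],
    [0,0,0],
  ],
  delta_pos=[
    [0,0,0.032],
    [0,0,0.032],
    [0,0,0.032],
    [0,0,0.032],
    [0,0,0.028],
    [0,0,0.02],
    [0,0,0],
    [0,0,0],
    [0,0,0],
    [0,0,0],
    [0,0,0],
    [0,0,0],
  ],
  gripper=[0.046,0.046,0.046,0.046,0.046,0.046,0.046,0.015,0.015,0.015,0.015,0.015],
  grip_force=30,
)

```text
time: 9.38
tool_pos: [0.5356, 0.0477, 0.1457]
tcp_rot: [1.889, 2.509, 0.005]
wrist_force: [-1.8, 4.8, 2.1]
width: 0.278
grip_force: 29.8
```

Run:
```python
from h import *
st=read_state(); print(st["tool_pos"],st["tcp_rot"],st["wrist_force"],st["width"],st["grip_force"])
a=.277; X=np.array([np.cos(a),np.sin(a)]); Y=np.array([-np.sin(a),np.cos(a)]); ax=np.array([.5316,.1956])-.135*Y
d=st["tool_pos"][:2]-ax; x,z0=d@X,st["tool_pos"][2]; t0=np.arcsin(x/.06); print("x,y",x,d@Y,"theta",t0,"implied z offset",z0-(.115+.06*np.cos(t0)))
for t in np.arange(-.69,1.42,.1): print(round(t,2),"step dY_tool",round(.06*(np.sin(t+.1)-np.sin(t)),4),"dZ_tool",round(-.06*(np.cos(t+.1)-np.cos(t)),4))
```

```text
[0.53555439 0.04772222 0.14566808] [1.88896838 2.50870826 0.00477874] [-1.79052975  4.83441907  2.12790415] 0.2784087121837233 29.844265561951033
x,y -0.03663667051232034 -0.008322113029184765 theta -0.6568321150624606 implied z offset -0.016847752710727165
-0.69 step dY_tool 0.0048 dZ_tool -0.0036
-0.59 step dY_tool 0.0051 dZ_tool -0.0031
-0.49 step dY_tool 0.0054 dZ_tool -0.0026
-0.39 step dY_tool 0.0057 dZ_tool -0.002
-0.29 step dY_tool 0.0058 dZ_tool -0.0014
-0.19 step dY_tool 0.0059 dZ_tool -0.0008
-0.09 step dY_tool 0.006 dZ_tool -0.0002
0.01 step dY_tool 0.006 dZ_tool 0.0004
0.11 step dY_tool 0.0059 dZ_tool 0.001
0.21 step dY_tool 0.0058 dZ_tool 0.0015
0.31 step dY_tool 0.0056 dZ_tool 0.0021
0.41 step dY_tool 0.0054 dZ_tool 0.0027
0.51 step dY_tool 0.0051 dZ_tool 0.0032
0.61 step dY_tool 0.0047 dZ_tool 0.0037
0.71 step dY_tool 0.0043 dZ_tool 0.0041
0.81 step dY_tool 0.0039 dZ_tool 0.0045
0.91 step dY_tool 0.0034 dZ_tool 0.0049
1.01 step dY_tool 0.0029 dZ_tool 0.0052
1.11 step dY_tool 0.0024 dZ_tool 0.0055
1.21 step dY_tool 0.0018 dZ_tool 0.0057
1.31 step dY_tool 0.0013 dZ_tool 0.0059
1.41 step dY_tool 0.0007 dZ_tool 0.006
```

>>> jog_arm(
  turn=[
    [0,0,0],
    [0,0,0],
    [0,0,0],
    [0,0,0],
    [0,0,0],
    [0,0,0],
    [0,0,0],
  ],
  delta_pos=[
    [0,0.0049,-0.0035],
    [0,0.0052,-0.003],
    [0,0.0055,-0.0024],
    [0,0.0057,-0.0018],
    [0,0.0059,-0.0012],
    [0,0.006,-0.0006],
    [0,0,0],
  ],
  gripper=[0.015,0.015,0.015,0.015,0.015,0.015,0.015],
)

```text
time: 9.97
tool_pos: [0.5682, 0.0568, 0.1579]
tcp_rot: [1.889, 2.509, 0.004]
wrist_force: [-0.7, 5.2, 4.5]
width: 0.277
grip_force: 30.1
```

>>> jog_arm(
  turn=[
    [0,0,0],
    [0,0,0],
    [0,0,0],
    [0,0,0],
    [0,0,0],
    [0,0,0],
    [0,0,0],
  ],
  delta_pos=[
    [0,0.003,0],
    [0,0.003,0.0001],
    [0,0.003,0.0002],
    [0,0.003,0.0003],
    [0,0.003,0.0005],
    [0,0.003,0.0006],
    [0,0,0],
  ],
  gripper=[0.015,0.015,0.015,0.015,0.015,0.015,0.015],
)

```text
time: 10.55
tool_pos: [0.5852, 0.0615, 0.1559]
tcp_rot: [1.888, 2.508, 0.004]
wrist_force: [-0.4, 5.7, 5.6]
width: 0.278
grip_force: 30.2
```

```bash
cat >> h.py <<'E'
def crank():
    st=read_state(); a=.277; X=np.array([np.cos(a),np.sin(a)]); Y=np.array([-np.sin(a),np.cos(a)]); ax=np.array([.5316,.1956])-.135*Y
    d=st["tool_pos"][:2]-ax; z=st["tool_pos"][2]+.0165-.115; t=np.arctan2(d@X,z); f=st["wrist_force"]
    print("t",round(st["time"],2),"theta",t,"r",np.hypot(d@X,z),"y",d@Y,"F xyz guide",f[:2]@X,f[:2]@Y,f[2])
def knob():
    im=vision.read_camera("side")[120:230,225:275]; h=cv2.cvtColor(im,cv2.COLOR_RGB2HSV)
    m=(((h[...,0]<8)|(h[...,0]>172))&(h[...,1]>150)&(h[...,2]>60)).astype(np.uint8)
    n,_,s,ce=cv2.connectedComponentsWithStats(m)
    if n>1: i=1+np.argmax(s[1:,4]); print("knob",s[i,4],ce[i]+[225,120])
    C=cam("side"); print("expect standing",proj(C,[.5316,.1956,.269]),"home",proj(C,[.5316,.1956,.199]))
E
python3 -c "
from h import *
crank(); knob()"
```

```text
t 10.55 theta 0.2535585798274773 r 0.059277353810119116 y -0.008643786789472172 F xyz guide 1.2028052936848312 5.614191137615146 5.5925982746132625
knob 176 [244.74431818 137.47727273]
expect standing [246.55566906 137.08749245] home [249.6688647 163.8498256]
```

>>> jog_arm(
  turn=[
    [0,0,0],
    [0,0,0],
    [0,0,0],
    [0,0,0],
    [0,0,0],
  ],
  delta_pos=[
    [0,0.0029,0.0006],
    [0,0.0028,0.0008],
    [0,0.0028,0.001],
    [0,0.0027,0.0011],
    [0,0,0],
  ],
  gripper=[0.015,0.015,0.015,0.015,0.015],
)

```text
time: 11.02
tool_pos: [0.596, 0.0645, 0.1519]
tcp_rot: [1.888, 2.508, 0.004]
wrist_force: [0.4, 4.2, 4.3]
width: 0.278
grip_force: 30.1
```

```bash
python3 -c "
from h import *
crank(); knob()"
```

```text
t 11.02 theta 0.4540304296172483 r 0.05937729198637103 y -0.008723739751956859 F xyz guide 1.5277386705177005 3.950601029068962 4.343141286051479
knob 176 [244.74431818 137.47727273]
expect standing [246.55566906 137.08749245] home [249.6688647 163.8498256]
```

>>> jog_arm(
  turn=[
    [0,0,0],
    [0,0,0],
    [0,0,0],
    [0,0,0],
    [0,0,0],
  ],
  delta_pos=[
    [0,0.0027,0.0014],
    [0,0.0026,0.0015],
    [0,0.0025,0.0016],
    [0,0.0025,0.0017],
    [0,0,0],
  ],
  gripper=[0.015,0.015,0.015,0.015,0.015],
)

```text
time: 11.48
tool_pos: [0.606, 0.0673, 0.1453]
tcp_rot: [1.888, 2.508, 0.004]
wrist_force: [3.1, 5.8, 3.1]
width: 0.277
grip_force: 30.1
```

```bash
python3 -c "
from h import *
crank(); knob()"
```

```text
t 11.48 theta 0.6616649672574213 r 0.05934852512034345 y -0.008786780924774869 F xyz guide 4.514496418093944 4.708815694777119 3.088621566606938
knob 177 [244.70621469 137.48022599]
expect standing [246.55566906 137.08749245] home [249.6688647 163.8498256]
```

>>> jog_arm(
  turn=[
    [0,0,0],
    [0,0,0],
    [0,0,0],
    [0,0,0],
    [0,0,0],
  ],
  delta_pos=[
    [0,0.0023,0.0019],
    [0,0.0023,0.002],
    [0,0.0022,0.0021],
    [0,0.0021,0.0022],
    [0,0,0],
  ],
  gripper=[0.015,0.015,0.015,0.015,0.015],
)

```text
time: 11.95
tool_pos: [0.6146, 0.0697, 0.1368]
tcp_rot: [1.888, 2.508, 0.004]
wrist_force: [2.6, 4.1, 2.4]
width: 0.278
grip_force: 30.0
```

```bash
python3 -c "
from h import *
crank(); knob()"
```

```text
t 11.95 theta 0.8697327014619217 r 0.059397879663101276 y -0.008826988856521927 F xyz guide 3.6593950715853434 3.2593907165058202 2.406242278559639
knob 177 [244.70621469 137.48022599]
expect standing [246.55566906 137.08749245] home [249.6688647 163.8498256]
```

>>> jog_arm(
  turn=[
    [0,0,0],
    [0,0,0],
    [0,0,0],
    [0,0,0],
    [0,0,0],
  ],
  delta_pos=[
    [0,0.0019,0.0023],
    [0,0.0018,0.0024],
    [0,0.0017,0.0025],
    [0,0.0016,0.0026],
    [0,0,0],
  ],
  gripper=[0.015,0.015,0.015,0.015,0.015],
)

```text
time: 12.42
tool_pos: [0.6213, 0.0715, 0.1267]
tcp_rot: [1.888, 2.508, 0.003]
wrist_force: [3.6, 4.7, 1.1]
width: 0.277
grip_force: 29.9
```

```bash
python3 -c "
from h import *
crank(); knob()"
```

```text
t 12.42 theta 1.0763964997928017 r 0.059437638961043274 y -0.00886879910316173 F xyz guide 4.703128639190623 3.509067473074596 1.1162881033518415
knob 177 [244.78531073 137.63276836]
expect standing [246.55566906 137.08749245] home [249.6688647 163.8498256]
```

>>> jog_arm(
  turn=[
    [0,0,0],
    [0,0,0],
    [0,0,0],
    [0,0,0],
  ],
  delta_pos=[
    [0,0.0011,0.0021],
    [0,0.0011,0.0021],
    [0,0.001,0.0022],
    [0,0,0],
  ],
  gripper=[0.015,0.015,0.015,0.015],
)

```text
time: 12.8
tool_pos: [0.6242, 0.0723, 0.1202]
tcp_rot: [1.888, 2.508, 0.003]
wrist_force: [3.9, 5.0, 0.2]
width: 0.279
grip_force: 29.9
```

```bash
python3 -c "
from h import *
crank(); knob()"
```

```text
t 12.8 theta 1.197211900387753 r 0.05947669094590159 y -0.008893425672449985 F xyz guide 5.147306341404804 3.701068175853779 0.1854279592717213
knob 176 [244.71022727 137.57954545]
expect standing [246.55566906 137.08749245] home [249.6688647 163.8498256]
```

>>> jog_arm(
  turn=[
    [0,0,0],
    [0,0,0],
    [0,0,0],
    [0,0,0],
  ],
  delta_pos=[
    [0,0.0008,0.0022],
    [0,0.0008,0.0023],
    [0,0.0007,0.0023],
    [0,0,0],
  ],
  gripper=[0.015,0.015,0.015,0.015],
)

```text
time: 13.18
tool_pos: [0.6264, 0.073, 0.1132]
tcp_rot: [1.888, 2.508, 0.003]
wrist_force: [3.9, 5.0, -0.3]
width: 0.277
grip_force: 29.8
```

```bash
python3 -c "
from h import *
crank(); knob()"
```

```text
t 13.18 theta 1.3208065503676585 r 0.05949819071988295 y -0.008884082504846107 F xyz guide 5.156042198437371 3.715996526025981 -0.3043937490542081
knob 172 [248.77906977 145.19186047]
expect standing [246.55566906 137.08749245] home [249.6688647 163.8498256]
```

```bash
python3 -c "
from h import *
knob(); knob(); crank()"
```

```text
knob 169 [247.69230769 150.67455621]
expect standing [246.55566906 137.08749245] home [249.6688647 163.8498256]
knob 164 [247.95731707 152.11585366]
expect standing [246.55566906 137.08749245] home [249.6688647 163.8498256]
t 13.33 theta 1.320391618707454 r 0.05950255208362664 y -0.008910302812496182 F xyz guide 5.5445626698710635 3.3661115269696866 -0.8365757829711991
```

>>> jog_arm(
  turn=[
    [0,0,0],
    [0,0,0],
    [0,0,0],
    [0,0,0],
  ],
  delta_pos=[
    [0,0,0],
    [0,0,0],
    [0,0,0],
    [0,0,0],
  ],
  gripper=[0.015,0.015,0.015,0.015],
)

```text
time: 13.67
tool_pos: [0.6264, 0.073, 0.1132]
tcp_rot: [1.888, 2.508, 0.003]
wrist_force: [4.1, 5.2, 0.3]
width: 0.277
grip_force: 29.8
```

```bash
python3 -c "
from h import *
crank(); knob()"
```

```text
t 13.67 theta 1.3204365904487814 r 0.059502049439108744 y -0.008884472495330326 F xyz guide 5.308186913803667 3.8596314324908145 0.33857452787268194
knob 164 [247.98780488 152.24390244]
expect standing [246.55566906 137.08749245] home [249.6688647 163.8498256]
```

>>> jog_arm(
  turn=[
    [0,0,0],
    [0,0,0],
    [0,0,0],
  ],
  delta_pos=[
    [0,0.0004,0.0017],
    [0,0,0],
    [0,0,0],
  ],
  gripper=[0.015,0.015,0.015],
)

```text
time: 13.97
tool_pos: [0.6268, 0.0731, 0.1116]
tcp_rot: [1.888, 2.508, 0.003]
wrist_force: [4.1, 5.2, 0.3]
width: 0.275
grip_force: 29.9
```

```bash
python3 -c "
from h import *
crank(); knob()"
```

```text
t 13.97 theta 1.3485150622615487 r 0.05953171350600336 y -0.008899337387039725 F xyz guide 5.378827657965718 3.8673948964131086 0.30754205570757503
knob 143 [249.30769231 163.48251748]
expect standing [246.55566906 137.08749245] home [249.6688647 163.8498256]
```

>>> jog_arm(
  turn=[
    [0,0,0],
    [0,0,0],
    [0,0,0],
    [0,0,0],
    [0,0,0],
    [0,0,0],
    [0,0,0],
    [0,0,0],
    [0,0,0],
    [0,0,0],
    [0,0,0],
    [0,0,0],
    [0,0,0],
    [0,0,0],
    [0,0,0],
    [0,0,0],
  ],
  delta_pos=[
    [0,0,0],
    [0,0,0],
    [0,0,0],
    [0,0,-0.01],
    [0,0,-0.03],
    [0,0,-0.035],
    [0,0,-0.035],
    [0,0,-0.035],
    [0,0,-0.023],
    [0.036,-0.0145,0],
    [0.036,-0.0145,0],
    [0.036,-0.0145,0],
    [0.036,-0.0145,0],
    [0,0,0],
    [0,0,0],
    [0,0,0],
  ],
  gripper=[0.046,0.046,0.046,0.046,0.046,0.046,0.046,0.046,0,0,0,0,0,0,0,0],
)

```text
time: 15.35
tool_pos: [0.5299, 0.1949, 0.2806]
tcp_rot: [1.887, 2.51, 0.0]
wrist_force: [0.3, -0.1, 0.2]
width: -0.002
grip_force: 0.0
```

Run:
```python
from h import *
st=read_state(); print(st["tool_pos"],st["wrist_force"],st["width"]); rows([(.5316,.1956,.224)],.277)
knob()
a={n:vision.read_camera(n)[:,:,::-1] for n in ("side","wrist")}
P=np.zeros((480,800,3),np.uint8); P[:,:480]=a["wrist"][:,80:560]
P[:,480:]=cv2.resize(a["side"][120:240,215:295],(320,480),interpolation=3)
cv2.imwrite("pics/crop5.png",P)
```

```text
[0.52989638 0.1949213  0.28056489] [ 0.29359427 -0.05427275  0.15975589] -0.00242454182166795
turn to goal (tool axes) [0.0008 0.001  0.0042]
leg to (0.5316, 0.1956, 0.224) in goal axes: total [0.0002 0.0018 0.0566] rows 2 each [0.0001 0.0009 0.0283]
knob 143 [249.30769231 163.48251748]
expect standing [246.55566906 137.08749245] home [249.6688647 163.8498256]
```

View pics/crop5.png

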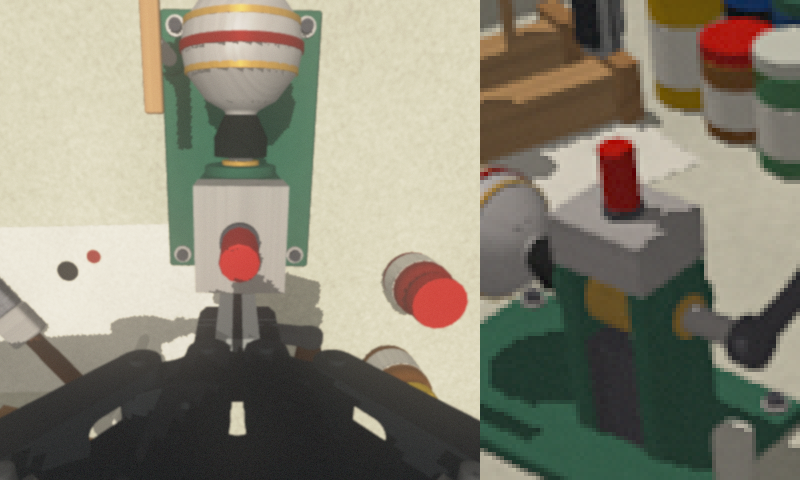

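The picture shows the flange on the head's top (side crop, knob at (620,175)) and the crank handle swung down. I'll press lightly on the knob to make sure it is fully home.

>>> jog_arm(
  turn=[
    [0,0,0.0042],
    [0,0,0],
    [0,0,0],
    [0,0,0],
  ],
  delta_pos=[
    [0.0002,0.0018,0.025],
    [0,0,0.025],
    [0,0,0.0066],
    [0,0,0],
  ],
  gripper=[0,0,0,0],
)

```text
time: 15.83
tool_pos: [0.5308, 0.1945, 0.2213]
tcp_rot: [-1.895, -2.503, 0.006]
wrist_force: [-0.4, 0.3, 0.3]
width: 0.0
grip_force: 0.0
```

>>> jog_arm(
  turn=[
    [0,0,0],
    [0,0,0],
    [0,0,0],
  ],
  delta_pos=[
    [0,0,0.002],
    [0,0,0.002],
    [0,0,0],
  ],
  gripper=[0,0,0],
)

```text
time: 16.08
tool_pos: [0.532, 0.1958, 0.2201]
tcp_rot: [1.895, 2.505, 0.001]
wrist_force: [0.4, -0.4, -0.3]
width: 0.003
grip_force: 0.0
```

>>> jog_arm(
  turn=[
    [0,0,0],
    [0,0,0],
    [0,0,0],
    [0,0,0],
  ],
  delta_pos=[
    [0,0,0.001],
    [0,0,0.001],
    [0,0,0.001],
    [0,0,0],
  ],
  gripper=[0,0,0,0],
)

```text
time: 16.42
tool_pos: [0.5323, 0.1961, 0.219]
tcp_rot: [1.893, 2.505, 0.004]
wrist_force: [-2.8, -0.7, 8.9]
width: -0.004
grip_force: 3.9
```

Contact came at z = 0.219 with 9 N, which is exactly the knob-top height for a seated flange. I'll retreat.

>>> jog_arm(
  turn=[
    [0,0,0],
    [0,0,0],
    [0,0,0],
    [0,0,0],
    [0,0,0],
    [0,0,0],
  ],
  delta_pos=[
    [0,0,-0.02],
    [0,0,-0.035],
    [0,0,-0.035],
    [0,0,0],
    [0,0,0],
    [0,0,0],
  ],
  gripper=[0,0,0,0,0,0],
)

```text
time: 16.92
tool_pos: [0.5314, 0.196, 0.3067]
tcp_rot: [1.894, 2.506, 0.001]
wrist_force: [-0.4, 0.2, -0.2]
width: 0.001
grip_force: 0.0
```

```bash
python3 -c "
from h import *
knob(); print(read_state()['tool_pos'],read_state()['wrist_force'])
from workcell import ticket
print(ticket.finish_job())"
```

```text
knob 143 [249.40559441 163.44055944]
expect standing [246.55566906 137.08749245] home [249.6688647 163.8498256]
[0.53083025 0.195796   0.30546513] [0.52977144 0.37602946 0.35151327]
the job is handed in; nothing more can be done
None
```

The lock pin is through the collar with its flange seated on the head (a 9 N press met the knob at its home height); the bauble, owls and jars were not touched, and the job was handed in at about 17 s, with no verdict returned.

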